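Unstack the used chocolate mould for washing

TASK

Pull the used, chocolate-smeared mould straight up off the stack it is nested in, keep it level, and set it down (do not drop it) flat in the empty wash tray. Leave the rest of its stack standing where it is, and do not disturb the clean white mould on the other stack.

Things in the scene. Friction and masses are not known exactly. Their poses are not given: they have to be found in the camera images.
- used_grip (a point): Used mould on top of one of two alike stacks: off-white, brown chocolate in its cells and on its rim. Body 140 (x) x 56 (y) x 34 mm high, straight sides; a foot 125 x 41 x 12 mm below it nests in the mould beneath. 0.17-0.35 kg. Point: on its centre line, 6 mm below the rim, 40 mm above the foot's underside. Grip across the 56 mm, fingertips less than 28 mm below this point (there the next mould begins).
- stack_used: Rest of that stack: two off-white moulds pinned to a dark steel base 150 (x) x 66 x 12 mm, 1.5 kg, loose. Origin: centre of its underside, z up; its top, where the used mould's body rests, is at 80 mm. Sprung rubber cheeks grip the foot: freeing it takes a straight pull of about 5 to 10 N, weight included (grip with 25 N or more); after 12 mm it is out.
- clean_grip (a point): The clean mould, all white, of the same size and nested the same way on the other, identical stack. The point is 6 mm below its top rim, on its centre line. It must stay where it is.
- wash_tray_in (a point): Empty shallow open tray of bare aluminium, fixed to the table, 220 (x) x 180 (y) x 22 mm high outside, walls and floor 5 mm. The point is the centre of its inner floor, 5 mm above the table; z is up. The mould may lie in it either way round.
Not all that is in view belongs to the job. Leave any red or turquoise look-alike of the part that bears used_grip alone. Leave any purple look-alike of the stack_used alone.

How it is judged:
By the outcome, as a careful person would: the job done as asked, in the order asked, and still so for the second after the job is handed in, with the robot touching nothing.
It also fails if it takes over 42 s, if anything falls off the work surface, if the arm or the gripper's body presses on something with over 40 N, if the wrist force passes 120 N, or if a joint passes its speed limit or range.

ROBOT

A 7-joint arm with a two-finger parallel gripper is mounted at the origin on the work surface. World frame = base frame: x ahead of the robot, y to its left, z up, the work surface at z = 0. Lengths are in m, angles in rad, forces in N, time in s.
With the tool pointing down it reaches from about 0.425 to 0.875 m from the base axis. Payload 4.7 kg.
Tool frame: the origin (TCP) lies on the centre line of the jaws, within the pads' length; the fingertips stand ahead of it and the grasp point (between the pads) lies 2 mm behind it (nose_length is the z of the fingertips in the tool frame, in m); z points along the fingers, y is the line along which they close (so a half turn about z gives the same grasp; the last joint's range is limited). The gripper opens to 87 mm and grips with 3 to 60 N. Pads are 19 mm wide; open, the fingers measure 117 mm over their backs; the gripper's body (75 mm by 190 mm) begins 51 mm behind the grasp point.
Start: joints at [1.238, 0.321, -0.07, 1.45, 0.023, 1.371, -0.057], TCP at [0.221, -0.611, 0.24] pointing down, gripper open.
Joint ranges: [-2.86, 2.86], [-0.3, 2.09], [-1.38, 1.24], [0.06, 2.45], [-1.56, 4.7], [0.09, 2.05], [-2.69, 2.69]. Speed limits (rad/s): [2.57, 2.57, 3.14, 3.14, 3.14, 3.14, 3.14].

INTERFACE

Orientations are given as a rotation vector (axis times angle).
In Python, from bench import * gives the robot as it stands.
- The arm moves only by the tool send_rows, never from a script. Its arguments are lists of equal length, an entry for each row: "xyz": the shift along the tool's x, y, z in mm, a list of three; "dr": the turn, a rotation vector about the tool's x, y, z in rad, a list of three. A call has exactly 10 rows; each row is the pose to reach, as a shift and turn from the pose commanded when the call began, along the tool's axes at that moment; what a row does not reach only later rows make up. A row lasts 1/12 s, in which the tool goes at most 41.7 mm and 7.16 degrees, less where a joint would pass 70% of its speed; a pose out of reach is approached as far as the arm can. A call with a gripper value outside its range is refused whole. "jaw" is the finger opening in mm, from 0 to 87, set as the call begins (left out, the last holds). The fingers move at their own pace and stop on an object; "grip_force" is the grip in N (left out, the last holds). Time passes only in rows, so rows that repeat a pose let the fingers close, or fill a call up. It gives the time, the measured TCP pose, the force, the opening and the grip force at its end, in the units of the state.
- get_state(): the state, without advancing time (a new reading comes with each control period).
- get_image(name): name is "scene" or "side" or "wrist"; returns the picture (420x560x3 uint8, red, green, blue); there is no depth.
- calibration(name): a dict with "vfov" (degrees; the focal length in pixels is half the picture's height over the tangent of half this angle, whatever the lens; pixels are square), "cx", "cy" (the principal point, pixels), "k1" (the pictures are not rectified: a ray, as slopes to the right and down, at radius r is drawn at 1 + k1 r^2 times it, then the intrinsics apply), "rvec" (rotation vector, rad) and "tvec" (3), from world to camera coordinates, as OpenCV has them; the wrist camera has in their place "hand_eye" (4x4, takes a point from camera to tool coordinates, whose origin is the TCP and whose axes are the flange's). Camera axes: x right, y down, z forward; pixel columns grow to the right and rows downward; lengths in m; the calibration is good to about 2 mm. A picture is of the moment at which its call begins: read the wrist's pose just before it. calibration takes no time and is no camera call.
- close_job(): hands the job in; it is judged then, once.
The state is a dict: "time": time; "joint_positions": joint angles; "qd": joint speeds; "joint_torque": joint torques, N m; "position": TCP position; "tool_rot": TCP orientation; "ft_force": force on the tool from outside, world axes, zero at the start; "torque": the same for the moment, N m; "grip_width": opening from 0.0 (shut) to 1.0 (fully open); "grip_force": force on a finger pad.
Only numpy, scipy, OpenCV 4.12 (cv2) and the standard library are available. Lean on these libraries where they do the work, as an engineer would, in place of code of your own. Each camera call takes 0.05 s, during which the arm holds its last target. There are 200 camera calls.

## Working session

There is one attempt and no reset: what is moved stays moved. The work goes in short steps, Python scripts to look and compute and a tool call to move; the robot and the scene stay as the last step left them, time stands still between calls to the robot, and variables do not carry over. Pictures are saved under pics/ and viewed, at most 10 in all, crops included, and the job is handed in when it is done.

Besides the shell and the picture viewer there is one more tool, called after "Call:" in YAML: its name, and indented under it one key for each argument. send_rows: Moves the arm, as the interface text tells. Its arguments: {"type":"object","properties":{"xyz":{"type":"array"},"dr":{"type":"array"},"jaw":{"type":"number"},"grip_force":{"type":"number"}},"required":["xyz","dr"]}

```bash
mkdir -p pics; ls; cat > h.py <<'E'
from bench import *
import numpy as np, cv2
from scipy.spatial.transform import Rotation as R
def save(n,f):
    im=get_image(n); cv2.imwrite(f'pics/{f}.png',im[:,:,::-1]); return im
def cam(n,st=None):
    c=calibration(n); f=210/np.tan(np.radians(c['vfov'])/2)
    if n=='wrist':
        H=np.array(c['hand_eye']); Rt=R.from_rotvec(st['tool_rot']).as_matrix()
        Rc=Rt@H[:3,:3]; o=Rt@H[:3,3]+np.array(st['position'])
    else:
        Rw=R.from_rotvec(c['rvec']).as_matrix(); Rc=Rw.T; o=-Rc@np.array(c['tvec'])
    return c,f,Rc,o
def ray(n,px,st=None):
    c,f,Rc,o=cam(n,st); p=np.atleast_2d(np.array(px,float))
    d=(p-[c['cx'],c['cy']])/f; u=d.copy()
    for _ in range(30): u=d/(1+c['k1']*(u**2).sum(1,keepdims=True))
    return o,np.c_[u,np.ones(len(u))]@Rc.T
def onz(n,px,z,st=None):
    o,d=ray(n,px,st); return o+d*((z-o[2])/d[:,2:3])
def proj(n,P,st=None):
    c,f,Rc,o=cam(n,st); q=(np.atleast_2d(P)-o)@Rc; u=q[:,:2]/q[:,2:]
    return u*(1+c['k1']*(u**2).sum(1,keepdims=True))*f+[c['cx'],c['cy']]
E
python3 - <<'E'
from h import *
s=get_state(); print(s['position'],s['tool_rot'],s['time'], {k:v for k,v in s.items() if k not in('qd','joint_torque')}.keys())
for n in('scene','side','wrist'):
    save(n,n+'0'); print(n,cam(n,s)[3],cam(n,s)[2][:,2])
import bench; print([x for x in dir(bench) if 'nose' in x.lower()], calibration('wrist'))
a=[cv2.imread(f'pics/{n}0.png') for n in('scene','side','wrist')]
E
```

```text
pics
[ 0.22069472 -0.61084726  0.23846522] [-3.09266171e+00 -5.41791531e-01  6.89418593e-04] 0.0 dict_keys(['time', 'joint_positions', 'position', 'tool_rot', 'ft_force', 'torque', 'grip_force', 'grip_width'])
scene [0.84459351 0.56578442 0.9114022 ] [-0.39193986 -0.46029486 -0.79656248]
side [0.03998502 0.61004657 0.80226863] [ 0.4280683  -0.55654013 -0.7120538 ]
wrist [ 0.29310675 -0.58376846  0.38369136] [-0.26252447 -0.09394249 -0.96034146]
['nose_length'] {'vfov': 60.10202018628491, 'cx': 280.57372386394377, 'cy': 213.786867510401, 'k1': -0.05692851180454743, 'hand_eye': array([[ 7.19605279e-04, -9.60374047e-01, -2.78713423e-01,
         7.72879505e-02],
       [ 9.99999467e-01,  4.84743814e-04,  9.11579765e-04,
        -1.12359381e-03],
       [-7.40352940e-04, -2.78713931e-01,  9.60373884e-01,
        -1.45233283e-01],
       [ 0.00000000e+00,  0.00000000e+00,  0.00000000e+00,
         1.00000000e+00]])}
```

View pics/scene0.png

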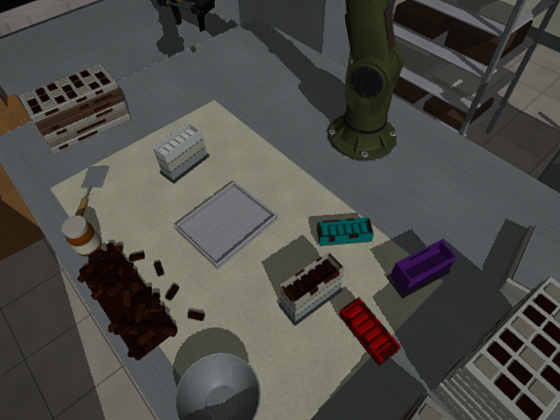

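View pics/side0.png

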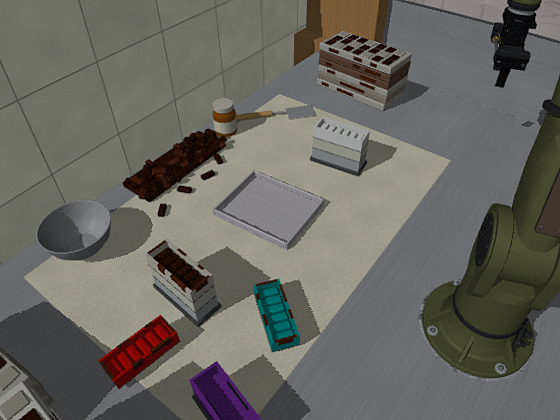

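The scene view shows the used stack at about (311,287), the clean stack at (181,152) and the tray at (226,223). In the side view they are at (183,280), (339,146) and (270,208). I'll zoom in on the used mould and the tray.

```bash
python3 - <<'E'
from h import *
a=cv2.imread('pics/scene0.png')[245:335,265:355]; b=cv2.imread('pics/side0.png')[235:325,140:230]
o=np.hstack([cv2.resize(x,(400,400),interpolation=cv2.INTER_CUBIC) for x in(a,b)]); cv2.imwrite('pics/z0.png',o)
for n,t in(('scene',[(176,224),(233,182),(276,217),(220,264)]),('side',[(215,210),(256,172),(326,204),(288,247)])):
    p=onz(n,t,0.022); print(n,p.round(3).tolist(),p.mean(0))
print(onz('scene',[(181,152-10),(311,275)],.114),onz('side',[(341,133),(180,265)],.114))
import bench;print(bench.nose_length)
E
```

```text
scene [[0.658, -0.094, 0.022], [0.45, -0.109, 0.022], [0.44, 0.072, 0.022], [0.642, 0.087, 0.022]] [ 0.54742376 -0.01102487  0.022     ]
side [[0.643, 0.082, 0.022], [0.652, -0.092, 0.022], [0.432, -0.099, 0.022], [0.426, 0.072, 0.022]] [ 0.5383896  -0.00949766  0.022     ]
[[ 0.50899639 -0.26289724  0.114     ]
 [ 0.52881489  0.29523163  0.114     ]] [[ 0.49958318 -0.26728856  0.114     ]
 [ 0.52340252  0.29847482  0.114     ]]
0.017
```

View pics/z0.png

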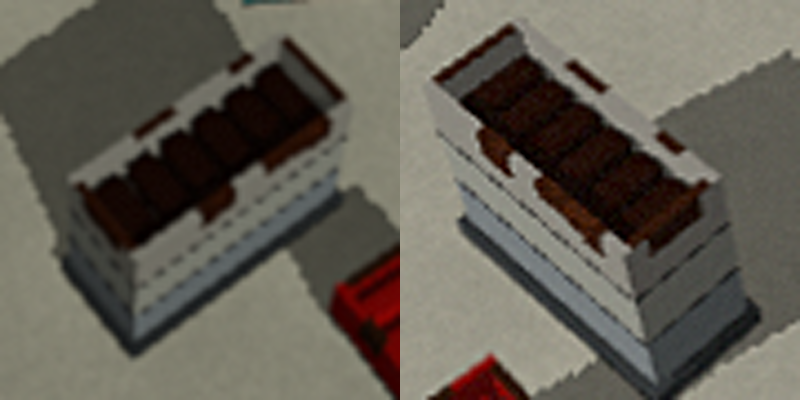

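The zoom shows four clear rim corners of the used mould in each view. In the scene crop they are (68,183), (285,40), (350,100) and (132,250). In the side crop they are (30,85), (117,20), (320,180) and (228,250).

```bash
python3 - <<'E'
from h import *
s=get_state()
for n,o,t in(('scene',(265,245),[(68,183),(285,40),(350,100),(132,250)]),('side',(140,235),[(30,85),(117,20),(320,180),(228,250)])):
    p=onz(n,np.array(t)*.225+o,0.114); print(n,p.round(3).tolist(),p.mean(0).round(4))
    (_,sz,_)=r=cv2.minAreaRect((p[:,:2]*1000).astype(np.float32)); print(r, np.linalg.norm(np.diff(p,axis=0),axis=1).round(3))
    e=sorted([(p[1]-p[0]),(p[2]-p[1])],key=np.linalg.norm)[1]; print('yaw',np.degrees(np.arctan2(e[1],e[0])))
M=R.from_rotvec(s['tool_rot']).as_matrix(); print(M.round(3), s['joint_positions'], s['time'])
E
```

```text
scene [[0.598, 0.27, 0.114], [0.46, 0.285, 0.114], [0.461, 0.331, 0.114], [0.598, 0.317, 0.114]] [0.5293 0.3006 0.114 ]
((529.3282470703125, 300.4798889160156), (46.646018981933594, 142.35586547851562), 83.84687042236328) [0.138 0.047 0.138]
yaw 173.73371850144198
side [[0.598, 0.319, 0.114], [0.595, 0.268, 0.114], [0.455, 0.28, 0.114], [0.462, 0.33, 0.114]] [0.5273 0.2992 0.114 ]
((527.0062255859375, 299.4264221191406), (51.10020446777344, 139.56031799316406), 85.44136810302734) [0.051 0.14  0.051]
yaw 175.44138091121803
[[ 0.94   0.34  -0.001]
 [ 0.34  -0.94   0.001]
 [-0.    -0.001 -1.   ]] [ 1.23811469  0.32166905 -0.07009293  1.45139781  0.0226303   1.37079317
 -0.05691371] 0.15
```

The used mould's rim centre is at about (0.528, 0.300), with its long axis at −5.5°. The two views agree to 2 mm, and the measured length is 140 mm, as given. The tray centre is at about (0.543, −0.010), yaw about +3°. I'm setting out in an arc over the table and turning as I go.

Call:
send_rows:
  xyz:
    - [32, -23, -2]
    - [64, -46, -4]
    - [97, -69, -6]
    - [130, -92, -8]
    - [162, -115, -10]
    - [195, -138, -12]
    - [228, -162, -12]
    - [260, -185, -12]
    - [293, -208, -12]
    - [326, -232, -12]
  dr:
    - [0, 0, 0.044]
    - [0, 0, 0.089]
    - [0, 0, 0.133]
    - [0, 0, 0.177]
    - [0, 0, 0.222]
    - [0, 0, 0.266]
    - [0, 0, 0.31]
    - [0, 0, 0.354]
    - [0, 0, 0.399]
    - [0, 0, 0.443]
  jaw: 87
  grip_force: 40

```text
time: 0.98
position: [0.4492, -0.2807, 0.2515]
tool_rot: [3.137, -0.155, -0.0]
ft_force: [0.3, -1.0, 0.5]
grip_width: 0.997
grip_force: 0.0
```

```bash
cat > to.py <<'E'
from h import *
import sys
# world target x y z yaw(deg) -> tool shift (mm) and dr
def to(x,y,z,yaw):
    s=get_state(); Rt=R.from_rotvec(s['tool_rot'])
    c,n=np.cos(np.radians(yaw)),np.sin(np.radians(yaw))
    T=R.from_matrix([[c,n,0],[n,-c,0],[0,0,-1]])
    print('t',round(s['time'],2),'pos',s['position'].round(4),'yaw',np.degrees(np.arctan2(*Rt.as_matrix()[1::-1,0])).round(2),'F',s['ft_force'].round(1),'w',round(s['grip_width']*87,1),s['grip_force'])
    print('shift',(Rt.inv().apply(np.array([x,y,z])-s['position'])*1000).round(1),'dr',(Rt.inv()*T).as_rotvec().round(4),'q7',s['joint_positions'][6].round(2))
if __name__=='__main__': to(*map(float,sys.argv[1:]))
E
python3 to.py .56 -.12 .25 -5.5; python3 to.py .528 .25 .25 -5.5
```

```text
t 0.98 pos [ 0.4492 -0.2807  0.2515] yaw -5.66 F [ 0.3 -1.   0.5] w 86.8 0.0
shift [  94.4 -170.8    1.5] dr [ 0.0005  0.     -0.0028] q7 -1.18
t 0.98 pos [ 0.4492 -0.2807  0.2515] yaw -5.66 F [ 0.3 -1.   0.5] w 86.8 0.0
shift [  26.1 -535.9    1.3] dr [ 0.0005  0.     -0.0028] q7 -1.18
```

Call:
send_rows:
  xyz:
    - [19, -34, 0]
    - [38, -68, 0]
    - [57, -102, 0]
    - [76, -136, 0]
    - [94, -171, 0]
    - [87, -210, 0]
    - [80, -249, 0]
    - [73, -288, 0]
    - [66, -327, 0]
    - [58, -366, 0]
  dr:
    - [0, 0, 0]
    - [0, 0, 0]
    - [0, 0, 0]
    - [0, 0, 0]
    - [0, 0, 0]
    - [0, 0, 0]
    - [0, 0, 0]
    - [0, 0, 0]
    - [0, 0, 0]
    - [0, 0, 0]

```text
time: 1.82
position: [0.541, 0.0782, 0.2514]
tool_rot: [3.138, -0.151, -0.0]
ft_force: [1.3, 0.4, -0.1]
grip_width: 1.002
grip_force: 0.0
```

```bash
python3 to.py .528 .299 .22 -5.5
```

```text
t 1.82 pos [0.541  0.0782 0.2514] yaw -5.52 F [ 1.3  0.4 -0.1] w 87.2 0.0
shift [ -34.2 -218.6   31.3] dr [ 0.0004  0.0001 -0.0004] q7 -1.92
```

Call:
send_rows:
  xyz:
    - [-5, -31, 0]
    - [-10, -62, 0]
    - [-15, -93, 0]
    - [-20, -124, 0]
    - [-25, -155, 0]
    - [-30, -187, 0]
    - [-34, -218, 0]
    - [-34, -218, 0]
    - [-34, -218, 0]
    - [-34, -218, 0]
  dr:
    - [0, 0, 0]
    - [0, 0, 0]
    - [0, 0, 0]
    - [0, 0, 0]
    - [0, 0, 0]
    - [0, 0, 0]
    - [0, 0, 0]
    - [0, 0, 0]
    - [0, 0, 0]
    - [0, 0, 0]

```text
time: 2.65
position: [0.5287, 0.296, 0.251]
tool_rot: [3.137, -0.151, -0.001]
ft_force: [-0.9, -1.0, 0.0]
grip_width: 0.999
grip_force: 0.0
```

```bash
python3 - <<'E'
from h import *
import json
s=get_state(); save('wrist','w1')
json.dump({k:np.array(s[k]).tolist() for k in('position','tool_rot')},open('s1.json','w')); print(s['position'],s['time'])
E
```

```text
[0.52871039 0.29595954 0.25102167] 2.65
```

View pics/w1.png

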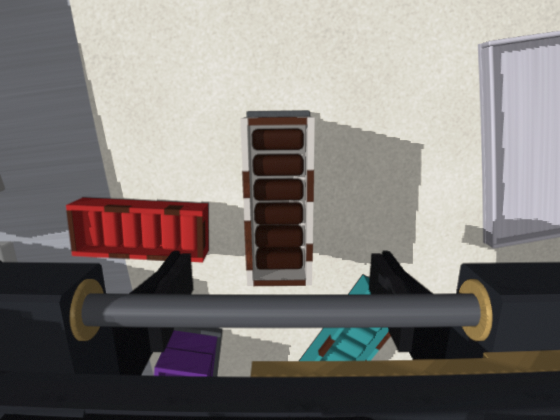

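The wrist view shows the used mould upright in the picture. Its rim corners are at about (244,119), (313,119), (310,285) and (247,285), and its axis is parallel to the picture columns.

```bash
python3 - <<'E'
from h import *
import json
s=json.load(open('s1.json'))
p=onz('wrist',[(243,119),(314,119),(310.5,285),(246.5,285)],.114,s); print(p.round(4).tolist(),p.mean(0).round(4))
m=(p[0]+p[1]-p[2]-p[3])/2; print(np.linalg.norm(m),np.degrees(np.arctan2(m[1],m[0])),np.linalg.norm(p[1]-p[0]),np.linalg.norm(p[2]-p[3]))
E
python3 to.py .528 .299 .11 -5.5
```

```text
[[0.6006, 0.3185, 0.114], [0.5955, 0.2651, 0.114], [0.4576, 0.2778, 0.114], [0.4629, 0.3327, 0.114]] [0.5292 0.2986 0.114 ]
0.13843069555737178 -5.564807676153215 0.05365408247512019 0.05509981094876012
t 2.7 pos [0.5291 0.2952 0.2511] yaw -5.6 F [ 0.3 -0.6 -0.5] w 86.8 0.0
shift [ -1.4  -3.9 141.1] dr [ 0.0014  0.0002 -0.0018] q7 -2.37
```

Centre (0.529, 0.2985), yaw −5.6°, and the sizes match. Descending to TCP z ≈ 0.105.

Call:
send_rows:
  xyz:
    - [0, -3.4, 20]
    - [0, -3.4, 40]
    - [0, -3.4, 60]
    - [0, -3.4, 80]
    - [0, -3.4, 100]
    - [0, -3.4, 115]
    - [0, -3.4, 127]
    - [0, -3.4, 137]
    - [0, -3.4, 146]
    - [0, -3.4, 146]
  dr:
    - [0, 0, 0]
    - [0, 0, 0]
    - [0, 0, 0]
    - [0, 0, 0]
    - [0, 0, 0]
    - [0, 0, 0]
    - [0, 0, 0]
    - [0, 0, 0]
    - [0, 0, 0]
    - [0, 0, 0]

```text
time: 3.53
position: [0.5284, 0.2988, 0.1038]
tool_rot: [3.136, -0.152, -0.003]
ft_force: [0.2, -0.3, 0.5]
grip_width: 0.998
grip_force: 0.0
```

```bash
python3 to.py .529 .2985 .105 -5.56
```

```text
t 3.53 pos [0.5284 0.2988 0.1038] yaw -5.57 F [ 0.2 -0.3  0.5] w 86.8 0.0
shift [ 0.6  0.3 -1.2] dr [ 0.0016  0.002  -0.0001] q7 -2.45
```

Call:
send_rows:
  xyz:
    - [0, 0, 0]
    - [0, 0, 0]
    - [0, 0, 0]
    - [0, 0, 0]
    - [0, 0, 0]
    - [0, 0, 0]
    - [0, 0, 0]
    - [0, 0, 0]
    - [0, 0, 0]
    - [0, 0, 0]
  dr:
    - [0, 0, 0]
    - [0, 0, 0]
    - [0, 0, 0]
    - [0, 0, 0]
    - [0, 0, 0]
    - [0, 0, 0]
    - [0, 0, 0]
    - [0, 0, 0]
    - [0, 0, 0]
    - [0, 0, 0]
  jaw: 40
  grip_force: 40

```text
time: 4.37
position: [0.5291, 0.2991, 0.106]
tool_rot: [3.136, -0.151, 0.0]
ft_force: [-1.4, -3.6, 5.6]
grip_width: 0.639
grip_force: 40.0
```

```bash
python3 to.py .529 .2985 .105 -5.56
```

```text
t 4.37 pos [0.5291 0.2991 0.106 ] yaw -5.52 F [-1.4 -3.6  5.6] w 55.6 39.97440075036138
shift [-0.1  0.7  1. ] dr [ 0.0017 -0.0003  0.0007] q7 -2.44
```

It's gripped at 55.6 mm with 40 N. Pulling straight up slowly.

Call:
send_rows:
  xyz:
    - [0, 0.4, -1]
    - [0, 0.4, -3]
    - [0, 0.4, -5]
    - [0, 0.4, -7]
    - [0, 0.4, -9]
    - [0, 0.4, -11]
    - [0, 0.4, -13]
    - [0, 0.4, -15]
    - [0, 0.4, -17]
    - [0, 0.4, -20]
  dr:
    - [0, 0, 0]
    - [0, 0, 0]
    - [0, 0, 0]
    - [0, 0, 0]
    - [0, 0, 0]
    - [0, 0, 0]
    - [0, 0, 0]
    - [0, 0, 0]
    - [0, 0, 0]
    - [0, 0, 0]

```text
time: 5.2
position: [0.5289, 0.3001, 0.1261]
tool_rot: [-3.137, 0.151, -0.001]
ft_force: [0.6, -0.2, -2.5]
grip_width: 0.635
grip_force: 39.9
```

```bash
python3 to.py .529 .2985 .18 -5.56; python3 - <<'E'
from h import *
save('side','s2')
b=cv2.imread('pics/side0.png')[215:335,120:240];a=cv2.imread('pics/s2.png')[215:335,120:240]
cv2.imwrite('pics/z2.png',np.hstack([cv2.resize(x,(400,400),interpolation=cv2.INTER_CUBIC) for x in(b,a)]))
E
```

```text
t 5.2 pos [0.5289 0.3001 0.1261] yaw -5.49 F [ 0.6 -0.2 -2.5] w 55.3 39.948335057124496
shift [  0.2   1.6 -53.9] dr [-0.0006 -0.0004  0.0011] q7 -2.43
```

View pics/z2.png

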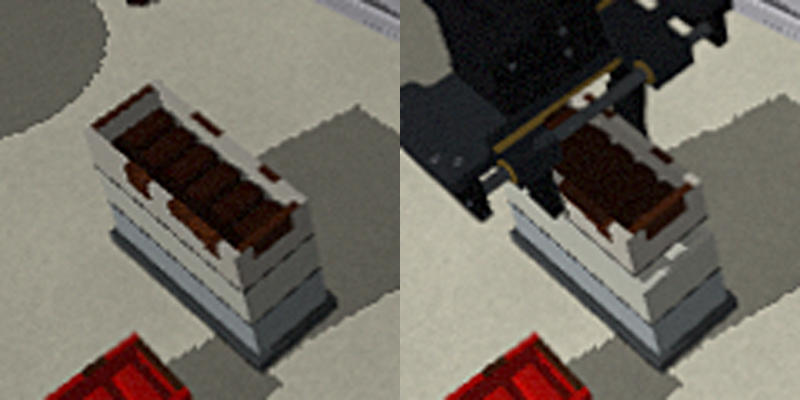

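The mould is free and level, carrying about 2.5 N. The stack base has not moved: its near corner is at (262,368) before and (664−400,368) after. Lifting on, then carrying.

Call:
send_rows:
  xyz:
    - [0, 0, -10]
    - [0, 0, -22]
    - [0, 0, -34]
    - [0, 0, -44]
    - [1, 8, -50]
    - [4, 24, -50]
    - [7, 46, -50]
    - [10, 70, -50]
    - [13, 94, -50]
    - [16, 118, -50]
  dr:
    - [0, 0, 0]
    - [0, 0, 0]
    - [0, 0, 0]
    - [0, 0, 0]
    - [0, 0, 0]
    - [0, 0, -0.02]
    - [0, 0, -0.04]
    - [0, 0, -0.06]
    - [0, 0, -0.08]
    - [0, 0, -0.1]

```text
time: 6.08
position: [0.5334, 0.1789, 0.176]
tool_rot: [3.141, 0.007, 0.001]
ft_force: [0.4, 0.1, -3.0]
grip_width: 0.64
grip_force: 40.0
```

```bash
python3 to.py .543 -.01 .16 3
```

```text
t 6.08 pos [0.5334 0.1789 0.176 ] yaw 0.27 F [ 0.4  0.1 -3. ] w 55.7 39.95028069242835
shift [  8.7 188.9  16.2] dr [ 0.0007 -0.0004 -0.0477] q7 -2.07
```

Call:
send_rows:
  xyz:
    - [1, 24, 0]
    - [2, 48, 0]
    - [3, 72, 0]
    - [4, 96, 0]
    - [5, 120, 0]
    - [6, 144, 0]
    - [7, 165, 0]
    - [8, 180, 0]
    - [9, 188, 0]
    - [9, 189, 0]
  dr:
    - [0, 0, -0.01]
    - [0, 0, -0.02]
    - [0, 0, -0.03]
    - [0, 0, -0.04]
    - [0, 0, -0.048]
    - [0, 0, -0.048]
    - [0, 0, -0.048]
    - [0, 0, -0.048]
    - [0, 0, -0.048]
    - [0, 0, -0.048]

```text
time: 6.92
position: [0.5433, -0.011, 0.1759]
tool_rot: [3.139, 0.076, 0.001]
ft_force: [0.6, 0.6, -3.5]
grip_width: 0.639
grip_force: 39.9
```

```bash
python3 - <<'E'
from h import *
save('wrist','w3');save('side','s3')
cv2.imwrite('pics/z3.png',np.hstack([cv2.resize(cv2.imread(f'pics/{n}3.png'),(400,300)) for n in 'ws']))
E
python3 to.py .543 -.01 .043 3
```

```text
t 7.02 pos [ 0.5432 -0.0077  0.1758] yaw 2.97 F [ 0.1  0.9 -3.3] w 55.9 39.948503728955984
shift [ -0.3   2.3 132.8] dr [-0.0005 -0.0002 -0.0005] q7 -1.64
```

View pics/z3.png

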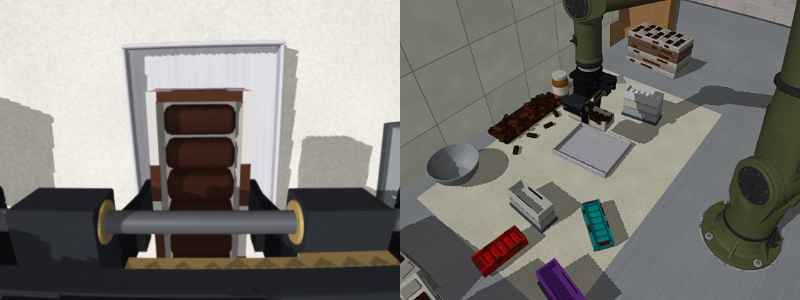

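The wrist view shows the mould held level over the tray. The tray's far corners are at about (171,63) and (398,60) in full-picture pixels. The side view shows the rest of the stack still standing. I'll check the tray position with those corners.

```bash
python3 - <<'E'
from h import *
s=get_state(); p=onz('wrist',[(171,63),(398,60)],.022,s); e=p[0]-p[1]; y=np.arctan2(-e[0],e[1])
print(p,np.linalg.norm(e),np.degrees(y),p.mean(0)-.11*np.array([np.cos(y),np.sin(y),0]))
E
```

```text
[[ 0.65060221  0.08423143  0.022     ]
 [ 0.66214742 -0.09154846  0.022     ]] 0.17615861885873482 3.757784637024212 [ 0.54661131 -0.01086777  0.022     ]
```

The tray centre is at (0.546, −0.011), yaw 3.7°, which agrees. Lowering.

Call:
send_rows:
  xyz:
    - [1, 1, 12]
    - [2, 2, 28]
    - [2, 2, 44]
    - [2, 2, 60]
    - [2, 2, 76]
    - [2, 2, 92]
    - [2, 2, 104]
    - [2, 2, 113]
    - [2, 2, 119]
    - [2, 2, 123]
  dr:
    - [0, 0, -0.01]
    - [0, 0, -0.012]
    - [0, 0, -0.012]
    - [0, 0, -0.012]
    - [0, 0, -0.012]
    - [0, 0, -0.012]
    - [0, 0, -0.012]
    - [0, 0, -0.012]
    - [0, 0, -0.012]
    - [0, 0, -0.012]

```text
time: 7.85
position: [0.5451, -0.0097, 0.0518]
tool_rot: [-3.14, -0.102, 0.001]
ft_force: [0.5, 0.6, -2.9]
grip_width: 0.643
grip_force: 39.9
```

```bash
python3 to.py .545 -.011 .043 3.7
```

```text
t 7.85 pos [ 0.5451 -0.0097  0.0518] yaw 3.71 F [ 0.5  0.6 -2.9] w 56.0 39.94818449020386
shift [-0.2  1.3  8.8] dr [-0.0003  0.0006  0.0001] q7 -1.71
```

Call:
send_rows:
  xyz:
    - [0, 0, 1]
    - [0, 0, 2]
    - [0, 0, 3]
    - [0, 0, 4]
    - [0, 0, 5]
    - [0, 0, 6]
    - [0, 0, 7]
    - [0, 0, 7.5]
    - [0, 0, 8]
    - [0, 0, 8]
  dr:
    - [0, 0, 0]
    - [0, 0, 0]
    - [0, 0, 0]
    - [0, 0, 0]
    - [0, 0, 0]
    - [0, 0, 0]
    - [0, 0, 0]
    - [0, 0, 0]
    - [0, 0, 0]
    - [0, 0, 0]

```text
time: 8.68
position: [0.5452, -0.0102, 0.0444]
tool_rot: [3.14, 0.1, -0.0]
ft_force: [-0.3, -0.2, -4.0]
grip_width: 0.64
grip_force: 39.9
```

```bash
python3 to.py .545 -.011 .043 3.7
```

```text
t 8.68 pos [ 0.5452 -0.0102  0.0444] yaw 3.66 F [-0.3 -0.2 -4. ] w 55.7 39.94844963774085
shift [-0.3  0.8  1.4] dr [ 0.0001  0.0002 -0.0008] q7 -1.71
```

Not touching yet (Fz is still the weight), so I'm going down 0.4 mm per row.

Call:
send_rows:
  xyz:
    - [0, 0, 0.3]
    - [0, 0, 0.6]
    - [0, 0, 0.9]
    - [0, 0, 1.2]
    - [0, 0, 1.5]
    - [0, 0, 1.7]
    - [0, 0, 1.9]
    - [0, 0, 2]
    - [0, 0, 2]
    - [0, 0, 2]
  dr:
    - [0, 0, 0]
    - [0, 0, 0]
    - [0, 0, 0]
    - [0, 0, 0]
    - [0, 0, 0]
    - [0, 0, 0]
    - [0, 0, 0]
    - [0, 0, 0]
    - [0, 0, 0]
    - [0, 0, 0]

```text
time: 9.52
position: [0.5453, -0.0102, 0.0429]
tool_rot: [3.14, 0.1, -0.0]
ft_force: [-2.6, 0.3, 3.8]
grip_width: 0.642
grip_force: 39.9
```

The mould is in contact with the floor: Fz went from −3 to +3.8 N. Releasing gently.

Call:
send_rows:
  xyz:
    - [0, 0, 0]
    - [0, 0, 0]
    - [0, 0, 0]
    - [0, 0, 0]
    - [0, 0, 0]
    - [0, 0, 0]
    - [0, 0, 0]
    - [0, 0, 0]
    - [0, 0, 0]
    - [0, 0, 0]
  dr:
    - [0, 0, 0]
    - [0, 0, 0]
    - [0, 0, 0]
    - [0, 0, 0]
    - [0, 0, 0]
    - [0, 0, 0]
    - [0, 0, 0]
    - [0, 0, 0]
    - [0, 0, 0]
    - [0, 0, 0]
  jaw: 80

```text
time: 10.35
position: [0.5453, -0.0102, 0.0425]
tool_rot: [3.14, 0.1, 0.0]
ft_force: [-0.3, -0.3, 0.4]
grip_width: 0.919
grip_force: 0.0
```

Call:
send_rows:
  xyz:
    - [0, 0, -4]
    - [0, 0, -12]
    - [0, 0, -24]
    - [0, 0, -40]
    - [0, 0, -60]
    - [0, 0, -80]
    - [0, 0, -100]
    - [0, 0, -120]
    - [0, 0, -140]
    - [0, 0, -150]
  dr:
    - [0, 0, 0]
    - [0, 0, 0]
    - [0, 0, 0]
    - [0, 0, 0]
    - [0, 0, 0]
    - [0, 0, 0]
    - [0, 0, 0]
    - [0, 0, 0]
    - [0, 0, 0]
    - [0, 0, 0]

```text
time: 11.18
position: [0.5468, -0.0099, 0.1965]
tool_rot: [3.139, 0.101, 0.008]
ft_force: [-0.1, -0.6, 0.2]
grip_width: 0.922
grip_force: 0.0
```

```bash
python3 - <<'E'
from h import *
save('scene','c4');save('side','s4')
cv2.imwrite('pics/z4.png',np.vstack([np.hstack([cv2.resize(cv2.imread(f'pics/{n}.png'),(400,300)) for n in p]) for p in(('c4','s4'),('scene0','side0'))]))
E
```

```text
(no output)
```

View pics/z4.png

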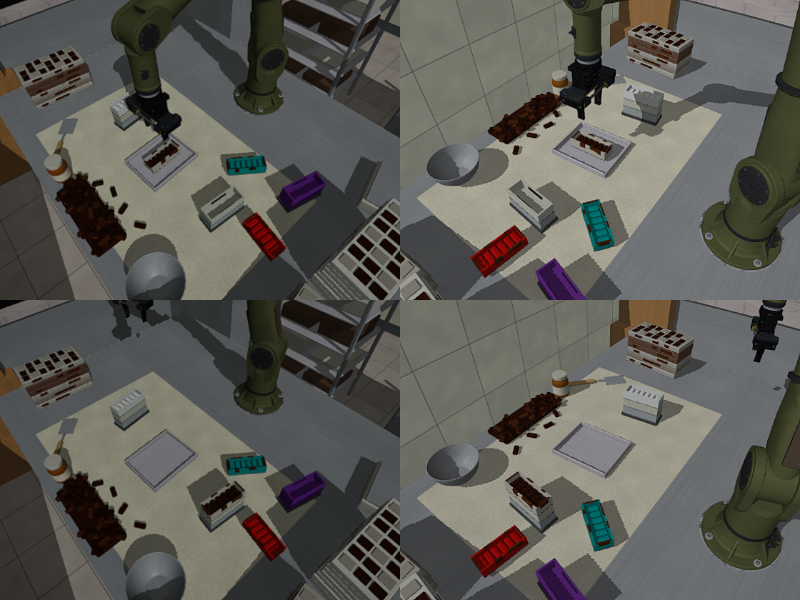

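The mould lies flat in the tray, at about (158,153) in the scene view and (592,147) in the side view. The used stack and the clean stack are where they were, and the gripper is clear.

```bash
python3 -c "
from bench import *
print(close_job())"
```

```text
the job is handed in; nothing more can be done
None
```

The used mould was pulled straight up off its stack and set down flat in the wash tray, the rest of its stack and the clean mould stayed in place, and the job was handed in at about 11 s of the 42 s allowed.

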